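# Find the hub that fits the two-keyed test shaft and seat it on its keys

### The arm

A 7-joint arm with a two-finger parallel gripper is mounted at the origin on a cart in front of the work surface, level with it; the furniture and walls round the work are solid. World frame = base frame: x ahead of the robot, y to its left, z up, the work surface at z = 0. Lengths are in m, angles in rad, forces in N, time in s.
With the tool pointing down it reaches from about 0.425 to 0.925 m from the base axis. Payload 6.8 kg.
Tool frame: the origin (TCP) lies at the very end of the fingers, on their centre line; the grasp point (between the pads) lies 19 mm behind it; z points along the fingers, y is the line along which they close (so a half turn about z gives the same grasp; the last joint's range is limited). The gripper opens to 85 mm and grips with 20 to 120 N. Pads are 22 mm wide; open, the fingers measure 114 mm over their backs; the gripper's body (76 mm by 85 mm) begins 54 mm behind the grasp point. The pads swing forward as they close: fully open they stand 13 mm farther back than shut.
Start: joints at [1.121, 0.477, 0.022, 1.555, -0.011, 1.109, -0.083], TCP at [0.226, -0.636, 0.231] pointing down, gripper open.
Joint ranges: [-2.96, 2.96], [-0.34, 2.1], [-1.41, 1.46], [0.24, 2.44], [-1.37, 4.51], [0.17, 1.92], [-2.96, 2.96]. Speed limits (rad/s): [2.39, 2.39, 3.14, 3.14, 3.14, 3.14, 3.14].

### API

Orientations are given as a unit quaternion [w, x, y, z].
In Python, from station import bot gives the robot as it stands.
- The arm moves only by the tool jog_arm, never from a script. Its argument "motion" is a list of rows, each a list of 7 numbers: the turn, a rotation vector about the tool's x, y, z in rad, then the shift along the tool's x, y, z in mm, then the finger opening in mm, from 0 to 85.4. A call has 1 to 10 rows; each row is the pose to reach, as a shift and turn from the pose commanded when the call began, along the tool's axes at that moment; what a row does not reach only later rows make up. A row lasts 1/8 s, in which the tool goes at most 62.5 mm and 10.7 degrees, less where a joint would pass 70% of its speed; a pose out of reach is approached as far as the arm can. A call with a gripper value outside its range is refused whole. The fingers move at their own pace and stop on an object; "grip_force" is the grip in N (left out, the last holds). Time passes only in rows, so rows that repeat a pose let the fingers close. It gives the time, the measured TCP pose, the force, the opening and the grip force at its end, in the units of the state.
- bot.get_obs(): the state, without advancing time (a new reading comes with each control period).
- bot.read_camera(name): name is "scene" or "side" or "wrist"; returns a dict with "pixels" (384x512x3 uint8, red, green, blue), "camera_matrix" (3x3 intrinsics, pixels), "T" (4x4, takes a point from camera to world coordinates); the wrist camera has in their place "tool_from_camera" (4x4, takes a point from camera to tool coordinates, whose origin is the TCP and whose axes are the flange's). Camera axes: x right, y down, z forward; pixel columns grow to the right and rows downward; lengths in m; the calibration is good to about 2 mm. The wrist camera is an equidistant fisheye: a pixel r from the principal point sees the ray r / f radians off the axis. A picture is of the moment at which its call begins: read the wrist's pose just before it. There is no depth.
- bot.hand_in(): hands the job in; it is judged then, once.
Trained networks look in a picture, given as the dict that the camera call returned (one of the last four; its "shot" number tells which), for a name from the list of things; names that differ only in an ending like _2 or _b are one class to them, and where a whole thing is asked for, a point or a joint stands for the part that bears it (a point fixed in the world has none). Each returns a list of dicts, best first, with "score" (0 to 1); they miss things now and then, are a little off and sometimes report something else, mostly with a low value. They report only what shows in the picture. A call takes as long as a camera call. They do not tell look-alikes from the thing itself.
- bot.spot_in(thing, picture): "xy" ([column, row] in pixels, amid what is visible of it).
- bot.tip_of(thing, picture): "xy" ([column, row] in pixels: a listed point, or the origin of a listed thing).
The state is a dict: "t": time; "q": joint angles; "joint_vel": joint speeds; "joint_torque": joint torques, N m; "eef_pos": TCP position; "tool_rot": TCP orientation; "contact_force": force on the tool from outside, world axes, zero at the start; "torque": the same for the moment, N m; "gripper_width": opening from 0.0 (shut) to 1.0 (fully open); "grasp_force": force on a finger pad.
Only numpy, scipy, OpenCV 4.12 (cv2) and the standard library are available. Lean on these libraries where they do the work, as an engineer would, in place of code of your own. Each camera call takes 0.05 s, during which the arm holds its last target. There are 200 camera calls.

### The job

Three steel hubs on the bench look alike but for the angle between their two keyways. Pick the one whose keyways line up with both keys of the upright test shaft, put it over the shaft flange down, turn it until the keys enter the keyways and push it fully home against the shoulder, then let go. The other two hubs must end up standing flange down on the bench clear of the shaft, and the other things on the bench are to be left alone.

Things in the scene. Friction and masses are not known exactly. Their poses are not given: they have to be found in the camera images.
- hub_a_mid (a point): Loose dark steel hub, 50 mm high, 0.2 to 0.5 kg, standing flange down: boss 58 mm in diameter over a flange 80 mm in diameter, 12 mm thick. Two keyways run from its bore, 90 degrees apart (right angle). The point is the centre, on the axis 25 mm above the underside. z up; x along the first keyway, the second 90 degrees counter-clockwise from above. Grip the boss across, from above.
- hub_b_mid (a point): Loose dark steel hub, 50 mm high, 0.2 to 0.5 kg, standing flange down: boss 58 mm in diameter over a flange 80 mm in diameter, 12 mm thick. Two keyways run from its bore, 120 degrees apart (third of a turn). The point is the centre, on the axis 25 mm above the underside. z up; x along the first keyway, the second 120 degrees counter-clockwise from above. Grip the boss across, from above.
- hub_c_mid (a point): Loose dark steel hub, 50 mm high, 0.2 to 0.5 kg, standing flange down: boss 58 mm in diameter over a flange 80 mm in diameter, 12 mm thick. Two keyways run from its bore, 180 degrees apart (opposite). The point is the centre, on the axis 25 mm above the underside. z up; x along the first keyway, the second 180 degrees counter-clockwise from above. Grip the boss across, from above.
- shaft_nose (a point): Centre of the top face of the fixed upright steel test shaft, 82 mm above the bench. The shaft is 30 mm in diameter, its top 12 mm tapering to 18 mm. z up; x and y along the sides of the wooden block (110x110x24 mm) that holds it. The axes do not tell how the keys point. A desk lamp hangs over the left of the bench: swing in low and close to the base.
- key_tops (a point): Point on the shaft's axis level with the flat tops of its two keys, 30 mm above the shoulder. Keys are rigid, 12 mm wide, reach 22 mm from the axis. The first points anywhere within 35 degrees of the block's y (angle not measured: see or feel it), the second 120 degrees counter-clockwise from it. The plain shaft above the keys (22 mm) centres a hub before it meets them.
- shoulder (a point): Centre of the top of the steel shoulder disc, 56 mm in diameter, at the foot of the shaft, 30 mm above the bench. A hub that is home rests its underside on it. Until hub and keys agree within about 3 degrees the hub rests on the key tops, 30 mm higher; there it can be turned under light pressure till it drops.
- sanding_block_mid (a point): A bystander lying on the bench: hardwood sanding block, 64x84x30 mm; the point is 12 mm above its underside, mid-way along. Leave it alone.
- stone_mid (a point): A bystander lying on the bench: worn grey whetstone, 110x59x22 mm; the point is 12 mm above its underside, mid-way along. Leave it alone.
- tin_mid (a point): A bystander lying on the bench: round wax tin, 66 mm across, 28 mm high; the point is 12 mm above its underside, mid-way along. Leave it alone.
- brush_mid (a point): A bystander lying on the bench: bristle bench brush, 44x131x34 mm; the point is 12 mm above its underside, mid-way along. Leave it alone.
- driver_mid (a point): A bystander lying on the bench: short screwdriver with a dark handle, 25x188x24 mm; the point is 12 mm above its underside, mid-way along. Leave it alone.
- hub_a: The same hub as hub_a_mid; origin at the centre of its underside, same axes. All three: bore 32.6 mm right through; keyways 14.4 mm wide, reaching 23.4 mm from the axis, over the full height, seen from above as notches in the bore.
- hub_b: The same hub as hub_b_mid; origin at the centre of its underside, same axes. All three: bore 32.6 mm right through; keyways 14.4 mm wide, reaching 23.4 mm from the axis, over the full height, seen from above as notches in the bore.
- hub_c: The same hub as hub_c_mid; origin at the centre of its underside, same axes. All three: bore 32.6 mm right through; keyways 14.4 mm wide, reaching 23.4 mm from the axis, over the full height, seen from above as notches in the bore.
Things that resemble listed ones, but are neither listed nor needed, are in the scene too. There is more than one size of the part that bears shaft_nose; the job needs the larger.

How it is judged:
By the outcome, as a careful person would: the job done as asked, in the order asked, and still so for the second after the job is handed in, with the robot touching nothing.
It also fails if it takes over 58 s, if anything falls off the work surface, if the arm or the gripper's body presses on something with over 40 N, if the wrist force passes 120 N, or if a joint passes its speed limit or range.

## Working session

There is one attempt and no reset: what is moved stays moved. The work goes in short steps, Python scripts to look and compute and a tool call to move; the robot and the scene stay as the last step left them, time stands still between calls to the robot, and variables do not carry over. Pictures are saved under pics/ and viewed, at most 10 in all, crops included, and the job is handed in when it is done.

Besides the shell and the picture viewer there is one more tool, called after ">>>" as a command line: name --pt "numbers of a row" for each row, then --argument value for the rest. jog_arm: Moves the arm, as the interface text tells. Its arguments: {"type":"object","properties":{"motion":{"type":"array"},"grip_force":{"type":"number"}},"required":["motion"]}

```bash
ls; mkdir -p pics; cat > h.py <<'E'
import numpy as np, cv2
from station import bot
from scipy.spatial.transform import Rotation as R
def quat(q): return R.from_quat([q[1],q[2],q[3],q[0]]).as_matrix()
def ground(p,xy,z):
    K=p["camera_matrix"];T=np.array(p["T"]);d=T[:3,:3]@np.linalg.inv(K)@[xy[0],xy[1],1]
    return T[:3,3]+d*(z-T[2,3])/d[2]
def save(p,n): cv2.imwrite("pics/"+n,cv2.cvtColor(p,cv2.COLOR_RGB2BGR))
E
python3 - <<'E'
from h import *
o=bot.get_obs();print({k:np.round(v,3).tolist() for k,v in o.items()})
ps=[bot.read_camera(c) for c in("scene","side")]
for p,n in zip(ps,("scene","side")):
    print(n,np.round(p["T"],2).tolist())
    for t,z in(("hub_a_mid",.025),("shaft_nose",.082),("key_tops",.06),("tin_mid",.012),("stone_mid",.012),("brush_mid",.012),("driver_mid",.012),("sanding_block_mid",.012)):
        for r in bot.tip_of(t,p)[:5]:print(t,np.round(r["xy"],1),round(r["score"],2),np.round(ground(p,r["xy"],z),3))
save(cv2.resize(ps[0]["pixels"],(800,600)),"scene.png")
save(cv2.resize(ps[1]["pixels"],(800,600)),"side.png")
E
```

```text
pics
{'t': 0.0, 'q': [1.121, 0.478, 0.022, 1.556, -0.011, 1.109, -0.083], 'joint_vel': [0.0, 0.001, 0.002, -0.001, -0.001, 0.0, 0.001], 'joint_torque': [0.0, -59.645, 1.608, -28.119, 0.012, 0.009, 0.0], 'eef_pos': [0.226, -0.635, 0.23], 'tool_rot': [-0.001, 0.985, 0.17, -0.0], 'contact_force': [-0.22, 0.164, 0.542], 'torque': [0.011, 0.016, -0.006], 'grasp_force': 0.0, 'gripper_width': 0.999}
scene [[-0.71, -0.47, 0.53, 0.06], [-0.7, 0.49, -0.51, 0.44], [-0.02, -0.73, -0.68, 0.74], [0.0, 0.0, 0.0, 1.0]]
hub_a_mid [332.  206.2] 0.96 [ 0.436 -0.203  0.025]
shaft_nose [207.1 242.4] 0.89 [0.549 0.154 0.082]
shaft_nose [189.3 314.7] 0.83 [0.428 0.296 0.082]
key_tops [206.4 246.9] 0.78 [0.555 0.154 0.06 ]
key_tops [188.4 318.4] 0.68 [0.435 0.298 0.06 ]
tin_mid [262.5 157.4] 0.49 [ 0.758 -0.244  0.012]
stone_mid [299.9 151.4] 0.69 [ 0.687 -0.358  0.012]
stone_mid [253.1 337.4] 0.39 [0.327 0.219 0.012]
brush_mid [127.2 262.1] 0.76 [0.698 0.305 0.012]
driver_mid [251.7 335.3] 0.8 [0.333 0.217 0.012]
driver_mid [333.2 202.6] 0.64 [ 0.45  -0.229  0.012]
sanding_block_mid [382.9 183.4] 0.58 [ 0.39  -0.405  0.012]
side [[-0.97, -0.14, 0.19, 0.25], [-0.24, 0.5, -0.83, 1.29], [0.02, -0.86, -0.52, 0.93], [0.0, 0.0, 0.0, 1.0]]
hub_a_mid [298.5 195.6] 0.89 [ 0.455 -0.203  0.025]
shaft_nose [243.8 236.4] 0.9 [0.555 0.162 0.082]
shaft_nose [270.8 281.3] 0.8 [0.436 0.332 0.082]
key_tops [245.4 240.2] 0.7 [0.554 0.149 0.06 ]
key_tops [274.6 282.8] 0.64 [0.43  0.311 0.06 ]
tin_mid [219.  180.5] 0.7 [ 0.766 -0.25   0.012]
tin_mid [242.9 232.5] 0.2 [0.589 0.049 0.012]
stone_mid [243.6 169.5] 0.62 [ 0.701 -0.361  0.012]
brush_mid [185.2 274.1] 0.73 [0.692 0.287 0.012]
driver_mid [315.5 277.3] 0.63 [0.333 0.203 0.012]
sanding_block_mid [323.6 175.4] 0.63 [ 0.391 -0.401  0.012]
sanding_block_mid [245.5 235.4] 0.58 [0.577 0.062 0.012]
```

View pics/scene.png

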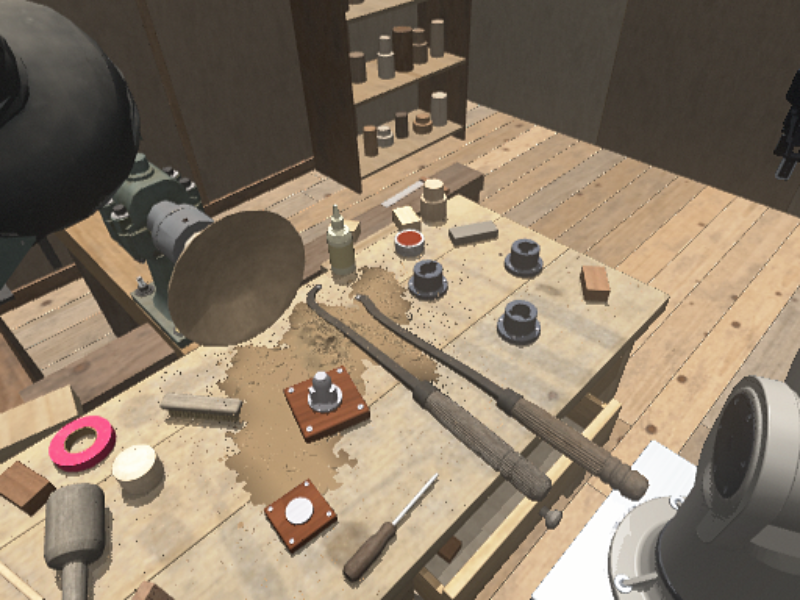

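View pics/side.png

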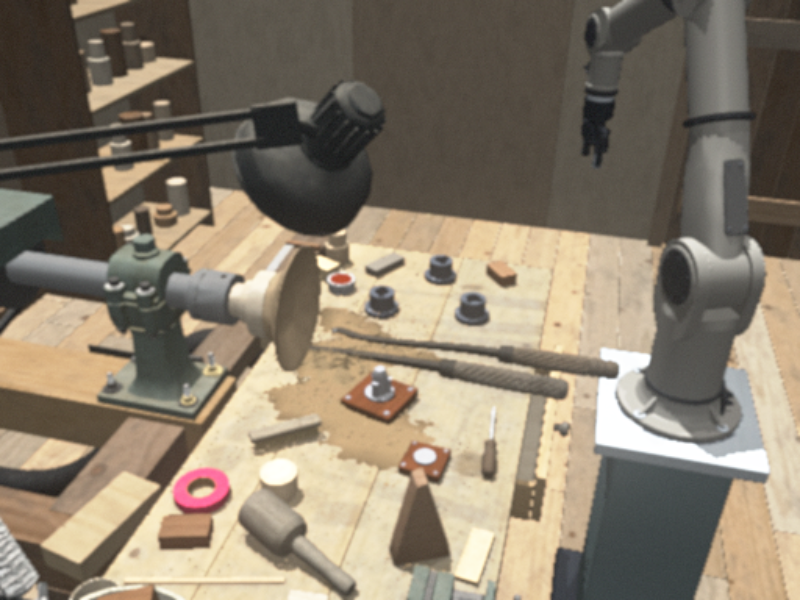

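The scene view shows three dark hubs at (428,277), (523,256) and (519,320). The larger block with a keyed shaft is at (322,390), and the smaller look-alike at (300,515) has no such shaft. Next I'll enlarge the hubs and shaft, and locate the lamp.

```bash
python3 - <<'E'
from h import *
ps=bot.read_camera("scene");pd=bot.read_camera("side")
def tri(a,b):
    A=[];r=[]
    for p,xy in((ps,a),(pd,b)):
        T=np.array(p["T"]);d=T[:3,:3]@np.linalg.inv(p["camera_matrix"])@[*xy,1];d/=np.linalg.norm(d)
        M=np.eye(3)-np.outer(d,d);A.append(M);r.append(M@T[:3,3])
    x=np.linalg.solve(sum(A),sum(r));return np.round(x,3),[round(float(np.linalg.norm(A[i]@x-r[i])),3) for i in(0,1)]
s=.64
for n,a,b in(("lamp",(60,110),(305,165)),("lampbottom",(60,235),(310,235)),("lathe disc",(240,275),(297,310)),("h1",(428,277),(381,300)),("h2",(523,256),(440,268)),("h3",(519,320),(473,306))):
    print(n,tri(np.array(a)*s,np.array(b)*s))
for t in("hub_a_mid",):
  for p in(ps,pd):
    print([(np.round(r["xy"]).tolist(),round(r["score"],2),np.round(ground(p,r["xy"],.025),3).tolist()) for f in (bot.spot_in,) for q in("hub_a","hub_b","hub_c") for r in f(q,p)])
def crop(x,y,w=32,h=32): return cv2.resize(ps["pixels"][y-h:y+h,x-w:x+w],(400,300*0+300),interpolation=cv2.INTER_CUBIC)
def c(x,y,h=27): 
    return cv2.resize(ps["pixels"][y-h:y+h,x-36:x+36],(400,300),interpolation=cv2.INTER_CUBIC)
g=np.vstack([np.hstack([c(274,177),c(335,164)]),np.hstack([c(332,205),c(207,252)])])
save(g,"crop1.png")
E
```

```text
lamp (array([0.626, 0.319, 0.535]), [0.002, 0.002])
lampbottom (array([0.602, 0.369, 0.445]), [0.005, 0.005])
lathe disc (array([0.717, 0.165, 0.193]), [0.006, 0.006])
h1 (array([ 0.653, -0.19 ,  0.015]), [0.001, 0.001])
h2 (array([ 0.552, -0.376,  0.018]), [0.001, 0.001])
h3 (array([ 0.441, -0.211,  0.022]), [0.0, 0.0])
[([336.0, 165.0], 0.92, [0.541, -0.366, 0.025]), ([334.0, 208.0], 0.64, [0.428, -0.202, 0.025]), ([274.0, 183.0], 0.61, [0.627, -0.163, 0.025]), ([336.0, 165.0], 0.92, [0.541, -0.366, 0.025]), ([334.0, 208.0], 0.64, [0.428, -0.202, 0.025]), ([274.0, 183.0], 0.61, [0.627, -0.163, 0.025]), ([336.0, 165.0], 0.92, [0.541, -0.366, 0.025]), ([334.0, 208.0], 0.64, [0.428, -0.202, 0.025]), ([274.0, 183.0], 0.61, [0.627, -0.163, 0.025])]
[([304.0, 196.0], 0.72, [0.434, -0.205, 0.025]), ([244.0, 198.0], 0.53, [0.636, -0.134, 0.025]), ([284.0, 173.0], 0.52, [0.537, -0.353, 0.025]), ([304.0, 196.0], 0.72, [0.434, -0.205, 0.025]), ([244.0, 198.0], 0.53, [0.636, -0.134, 0.025]), ([284.0, 173.0], 0.52, [0.537, -0.353, 0.025]), ([304.0, 196.0], 0.72, [0.434, -0.205, 0.025]), ([244.0, 198.0], 0.53, [0.636, -0.134, 0.025]), ([284.0, 173.0], 0.52, [0.537, -0.353, 0.025])]
```

View pics/crop1.png

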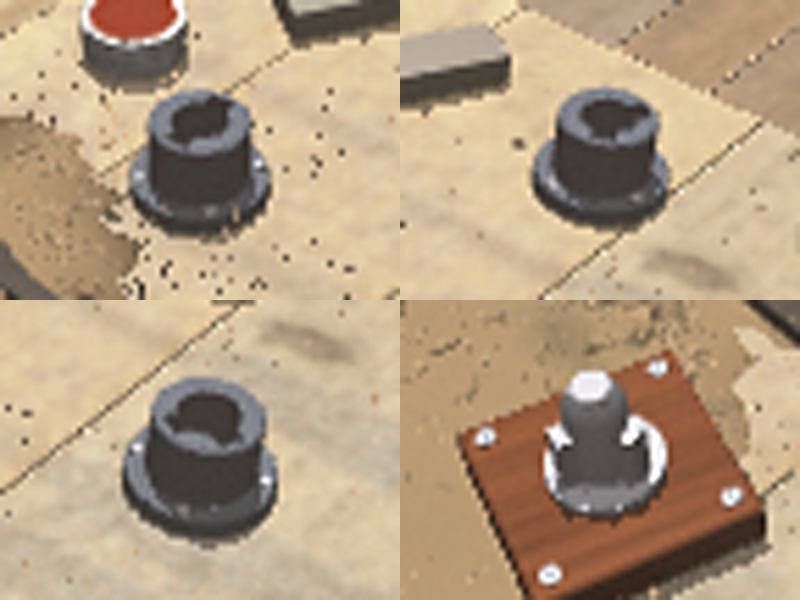

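The top-left hub (h1) has opposite notches, so it is the 180° one. The top-right (h2) and bottom-left (h3) hubs aren't clear at this resolution. The shaft's two keys show at about (560,435) and (632,432) in the crop, on the larger block, so it's the right shaft. I'll look from above with the wrist camera.

>>> jog_arm --pt "0 0 0 341 -302 0 85" --pt "0 0 0 341 -302 0 85" --pt "0 0 0 341 -302 0 85" --pt "0 0 0 341 -302 0 85" --pt "0 0 0 341 -302 0 85" --pt "0 0 0 341 -302 0 85" --pt "0 0 0 341 -302 0 85" --pt "0 0 0 341 -302 0 85" --pt "0 0 0 341 -302 0 85"

```text
t: 2.42
eef_pos: [0.4472, -0.2358, 0.2315]
tool_rot: [0.0, 0.985, 0.172, 0.0]
contact_force: [0.3, -0.3, 0.2]
gripper_width: 0.992
grasp_force: 0.0
```

```bash
cat >> h.py <<'E'
def wrist():
    o=bot.get_obs();p=bot.read_camera("wrist");Rt=quat(o["tool_rot"]);Tc=np.array(p["tool_from_camera"])
    p["Rw"]=Rt@Tc[:3,:3];p["tw"]=np.array(o["eef_pos"])+Rt@Tc[:3,3];p["o"]=o;return p
def proj(p,X):
    c=(np.atleast_2d(X)-p["tw"])@p["Rw"];r=np.hypot(c[:,0],c[:,1])+1e-12;th=np.arctan2(r,c[:,2])
    K=np.array(p["camera_matrix"]);return np.c_[K[0,2]+K[0,0]*th*c[:,0]/r,K[1,2]+K[1,1]*th*c[:,1]/r]
def wground(p,xy,z):
    K=np.array(p["camera_matrix"]);u=(xy[0]-K[0,2])/K[0,0];v=(xy[1]-K[1,2])/K[1,1];t=np.hypot(u,v)+1e-12
    d=p["Rw"]@[np.sin(t)*u/t,np.sin(t)*v/t,np.cos(t)];return p["tw"]+d*(z-p["tw"][2])/d[2]
def ortho(p,cx,cy,z,half,n):
    "top view on plane z: right = world +x, up = world +y"
    s=np.linspace(-half,half,n);gx,gy=np.meshgrid(cx+s,cy-s)
    uv=proj(p,np.c_[gx.ravel(),gy.ravel(),np.full(gx.size,z)]).astype(np.float32)
    return cv2.remap(p["pixels"],uv[:,0].reshape(n,n),uv[:,1].reshape(n,n),cv2.INTER_CUBIC)
E
python3 - <<'E'
from h import *
p=wrist();o=p["o"];print(o["t"],np.round(o["eef_pos"],3),np.round(o["tool_rot"],3),np.round(p["tool_from_camera"],3).tolist(),np.round(p["camera_matrix"],1).tolist())
for r in bot.tip_of("hub_b_mid",p)+bot.spot_in("hub_b",p):print(np.round(r["xy"],1),round(r["score"],2),np.round(wground(p,r["xy"],.025),3))
H=[(.648,-.18),(.55,-.37),(.438,-.205)]
g=[ortho(p,x,y,.05,.06,260) for x,y in H]
w=cv2.resize(p["pixels"],(440,330));c=np.zeros((330,780,3),np.uint8);c[:,:440]=w
save(np.vstack([np.hstack(g),c]),"w1.png")
E
```

```text
2.425 [ 0.447 -0.236  0.232] [0.    0.985 0.172 0.   ] [[0.001, -0.959, -0.282, 0.072], [1.0, 0.001, 0.0, 0.002], [-0.0, -0.282, 0.959, -0.143], [0.0, 0.0, 0.0, 1.0]] [[297.3, 0.0, 258.5], [0.0, 297.3, 191.3], [0.0, 0.0, 1.0]]
[386.7 129.3] 0.65 [ 0.549 -0.371  0.025]
[241.6 157.4] 0.96 [ 0.452 -0.215  0.025]
[382.3 123.7] 0.87 [ 0.553 -0.362  0.025]
[273.   13.4] 0.84 [ 0.627 -0.191  0.025]
```

View pics/w1.png

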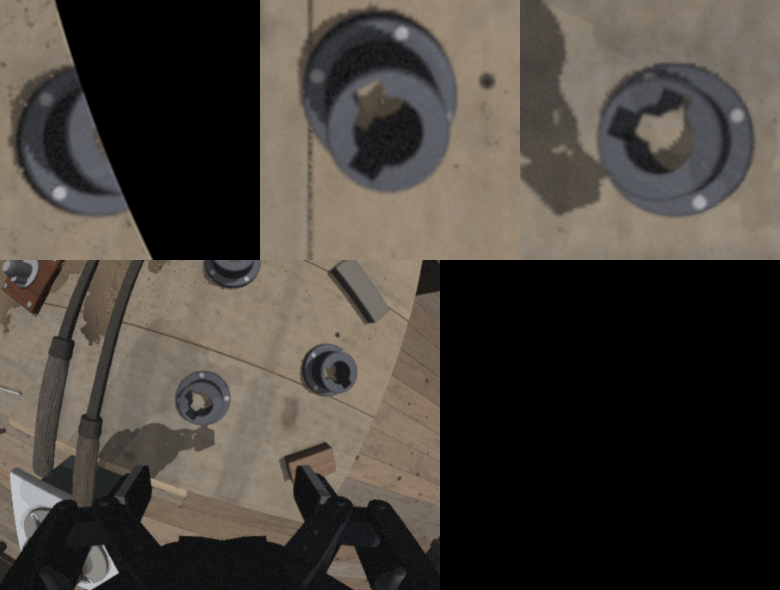

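From above, the near hub (third crop) has notches at about 164° and 76°, so it is 90° (hub_a). The second crop (h2, at about x .549, y -.370) has notches at about 111° and 239°, so it is about 120° (hub_b). h1 showed opposite notches (hub_c). I'll confirm h2 in one enlarged crop alongside a rectified shaft view, and check yaw feasibility.

```bash
python3 - <<'E'
from h import *
p=wrist();print(np.round(p["o"]["q"],3))
ps=bot.read_camera("scene")
def so(p,cx,cy,z,half,n):
    s=np.linspace(-half,half,n);gx,gy=np.meshgrid(cx+s,cy-s);X=np.c_[gx.ravel(),gy.ravel(),np.full(gx.size,z)]
    T=np.array(p["T"]);c=(X-T[:3,3])@T[:3,:3];uv=c@np.array(p["camera_matrix"]).T;uv=(uv[:,:2]/uv[:,2:]).astype(np.float32)
    return cv2.remap(p["pixels"],uv[:,0].reshape(n,n),uv[:,1].reshape(n,n),cv2.INTER_CUBIC)
a=ortho(p,.549,-.370,.05,.045,390);b=so(ps,.553,.155,.06,.1,390)
save(np.hstack([a,b]),"crop2.png")
E
```

```text
[ 0.539  0.208 -0.196  1.943  0.049  0.994 -0.911]
```

View pics/crop2.png

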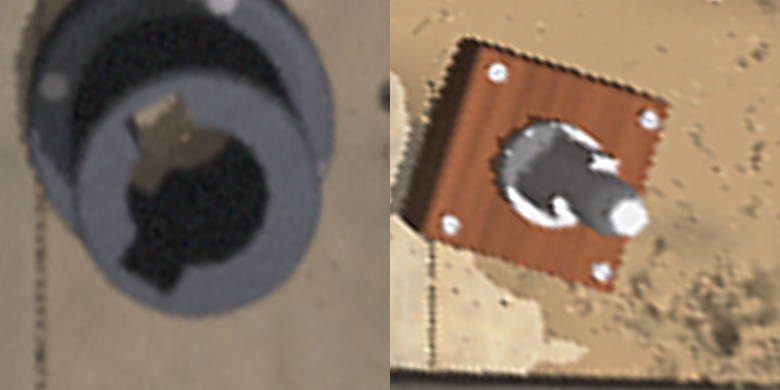

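h2's notches lie at about 116° and 238°, so it is hub_b, the 120° one and the hub to use. The shaft view shows key 1 pointing at about 75° and key 2 at about 200°, with the block's y at about 75°. I'll move above h2 with a wrist yaw of about 80°, so the later turn stays within joint range.

>>> jog_arm --pt "0 0 -1.05 51 160 100 85" --pt "0 0 -1.05 51 160 100 85" --pt "0 0 -1.05 51 160 100 85" --pt "0 0 -1.05 51 160 100 85" --pt "0 0 -1.05 51 160 100 85" --pt "0 0 -1.05 51 160 100 85" --pt "0 0 -1.05 51 160 100 85" --pt "0 0 -1.05 51 160 100 85"

```text
t: 3.68
eef_pos: [0.5475, -0.3715, 0.1312]
tool_rot: [-0.0, 0.769, 0.64, -0.0]
contact_force: [-0.1, 0.6, -0.7]
gripper_width: 0.997
grasp_force: 0.0
```

```bash
python3 - <<'E'
from h import *
p=wrist();o=p["o"];print(o["t"],np.round(o["eef_pos"],4),np.round(o["q"],2),np.degrees(R.from_matrix(quat(o["tool_rot"])).as_euler("zyx")).round(1))
print([(np.round(wground(p,r["xy"],.025),4),round(r["score"],2)) for r in bot.tip_of("hub_b_mid",p)])
save(ortho(p,.55,-.37,.05,.045,450),"w2.png")
E
```

```text
3.675 [ 0.5475 -0.3715  0.1312] [ 0.74  0.58 -0.34  1.66  0.23  0.95  0.14] [-79.6  -0.  180. ]
[(array([ 0.5513, -0.3698,  0.025 ]), 0.59)]
```

View pics/w2.png

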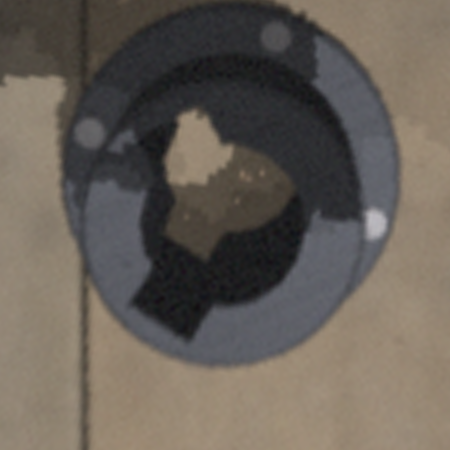

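The picture shows the boss centred at about (222,222) and a lower keyway end at (162,322), so hub B's keyways are at about 118° and 239°. Descending and gripping.

>>> jog_arm --pt "0 0 0 2 1.5 55 85" --pt "0 0 0 2 1.5 100 85" --pt "0 0 0 2 1.5 110 85" --pt "0 0 0 2 1.5 110 85" --pt "0 0 0 2 1.5 110 50" --pt "0 0 0 2 1.5 110 50" --pt "0 0 0 2 1.5 110 50" --pt "0 0 0 2 1.5 110 50" --pt "0 0 0 2 1.5 110 50" --pt "0 0 0 2 1.5 110 50" --grip_force 80

```text
t: 5.03
eef_pos: [0.5506, -0.3699, 0.0239]
tool_rot: [0.001, 0.768, 0.641, 0.0]
contact_force: [-1.7, 0.9, 9.2]
gripper_width: 0.657
grasp_force: 85.9
```

>>> jog_arm --pt "0 0 0 0 0 -60 50" --pt "0 0 0 0 0 -120 50" --pt "0 0 0 50 -9 -133 50" --pt "0 0 0 105 -19 -133 50" --pt "0 0 0 160 -29 -133 50" --pt "0 0 0 215 -39 -133 50" --pt "0 0 0 270 -49 -133 50" --pt "0 0 0 325 -60 -133 50" --pt "0 0 0 365 -67 -133 50" --pt "0 0 0 365 -67 -133 50"

```text
t: 6.28
eef_pos: [0.5486, 0.007, 0.1553]
tool_rot: [-0.0, 0.765, 0.644, 0.001]
contact_force: [0.3, 0.0, -4.3]
gripper_width: 0.653
grasp_force: 88.3
```

```bash
python3 - <<'E'
from h import *
p=wrist();o=p["o"];print(o["t"],np.round(o["eef_pos"],4),np.round(o["q"],2),np.degrees(R.from_matrix(quat(o["tool_rot"])).as_euler("zyx")).round(1),o["gripper_width"],o["contact_force"])
for t,z in(("shaft_nose",.082),("key_tops",.06),("shoulder",.03)):
  print(t,[(np.round(wground(p,r["xy"],z),4),round(r["score"],2)) for r in bot.tip_of(t,p)])
a=ortho(p,.553,.155,.06,.04,390);b=cv2.resize(p["pixels"],(390,390))
save(np.hstack([a,b]),"w3.png")
E
```

```text
6.275 [0.5486 0.007  0.1553] [ 0.25  0.4  -0.47  1.91  0.23  0.88 -0.5 ] [-8.020e+01  1.000e-01 -1.799e+02] 0.6529299552393222 [ 2.59897874e-01  3.70863778e-03 -4.25740254e+00]
shaft_nose []
key_tops []
shoulder [(array([0.5586, 0.154 , 0.03  ]), 0.68)]
```

View pics/w3.png

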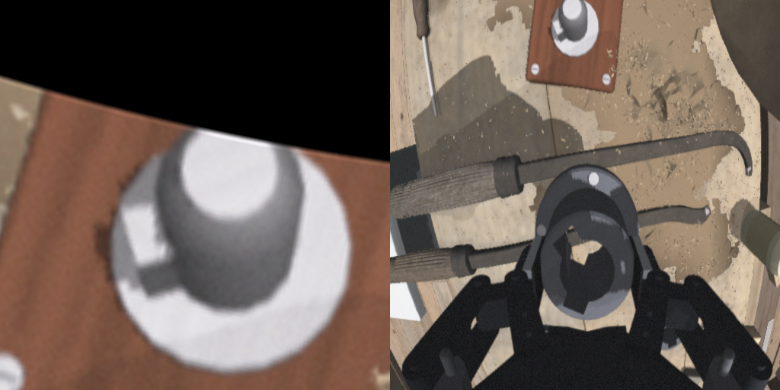

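The left crop shows the shaft nose at (230,180) and key 2 at about (145,230). The right image shows the hub held upright. I'll go 50 mm closer for a full view of both keys.

>>> jog_arm --pt "0 0 0 49 -8 0 50" --pt "0 0 0 49 -8 0 50" --pt "0 0 0 49 -8 0 50"

```text
t: 6.85
eef_pos: [0.5498, 0.0504, 0.1542]
tool_rot: [0.0, 0.768, 0.641, -0.0]
contact_force: [1.3, -0.6, -3.9]
gripper_width: 0.655
grasp_force: 88.3
```

```bash
python3 - <<'E'
from h import *
p=wrist();o=p["o"];print(o["t"],np.round(o["eef_pos"],4),np.degrees(R.from_matrix(quat(o["tool_rot"])).as_euler("zyx")).round(1))
for t,z in(("shaft_nose",.082),("key_tops",.06),("shoulder",.03)):
  print(t,[(np.round(wground(p,r["xy"],z),4),round(r["score"],2)) for r in bot.tip_of(t,p)])
a=ortho(p,.555,.155,.06,.035,390);b=ortho(p,.555,.155,.082,.035,390)
save(np.hstack([a,b]),"w4.png")
E
```

```text
6.85 [0.5498 0.0504 0.1542] [-79.7  -0.  180. ]
shaft_nose [(array([0.5615, 0.1556, 0.082 ]), 0.74)]
key_tops []
shoulder [(array([0.5576, 0.1526, 0.03  ]), 0.75)]
```

View pics/w4.png

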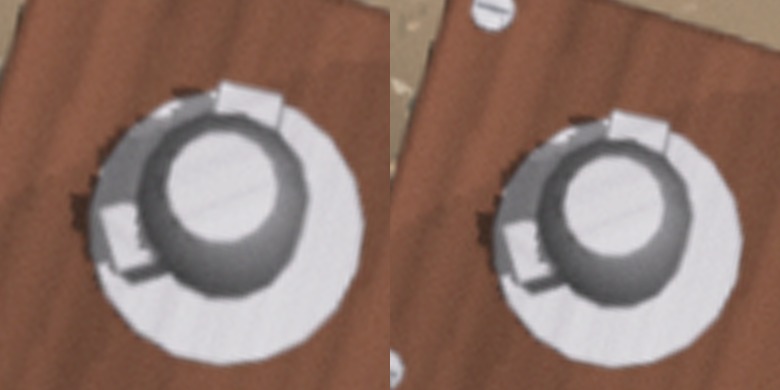

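At the key-top level, key 1's end is at (253,90) and key 2's at (113,241). That puts key 1 at about 77° and the axis at about (.5605, .153). So the hub needs a turn of about −41°, which is +0.715 rad about tool z. Moving over the shaft and turning now.

>>> jog_arm --pt "0 0 0.18 45 -3 0 50" --pt "0 0 0.36 90 -7 0 50" --pt "0 0 0.54 103 -8 0 50" --pt "0 0 0.715 103 -8 0 50" --pt "0 0 0.715 103 -8 0 50" --pt "0 0 0.715 103 -8 0 50" --pt "0 0 0.715 103 -8 0 50"

```text
t: 7.92
eef_pos: [0.5603, 0.1538, 0.1543]
tool_rot: [0.0, 0.943, 0.332, -0.0]
contact_force: [0.5, -0.5, -4.6]
gripper_width: 0.654
grasp_force: 88.3
```

```bash
python3 - <<'E'
from h import *
p=wrist();o=p["o"];print(o["t"],np.round(o["eef_pos"],4),np.round(o["q"],2),np.degrees(R.from_matrix(quat(o["tool_rot"])).as_euler("zyx")).round(1))
print([round(v,2) for v in o["contact_force"]],np.round(o["torque"],2))
x,y,z=o["eef_pos"];zt=z-.024+.05
save(ortho(p,x,y,zt,.045,450),"w5.png")
E
```

```text
7.925 [0.5603 0.1538 0.1543] [-0.11  0.43 -0.34  1.84  0.18  0.9  -1.42] [-38.8  -0.  180. ]
[np.float64(0.52), np.float64(-0.5), np.float64(-4.63)] [-0.02  0.03  0.04]
```

View pics/w5.png

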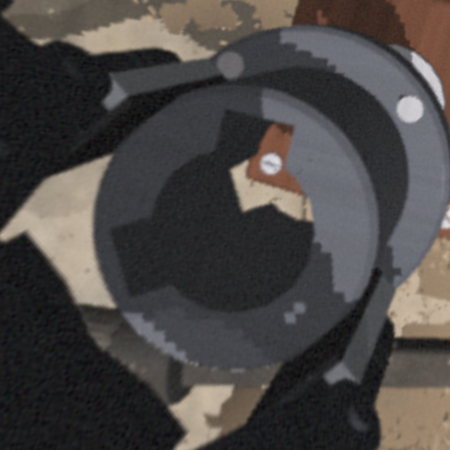

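Both keyways are visible, with ends at (257,118) and (119,262). That gives a hub angle of about 76–77°, matching the keys, and a centre within about 1.5 mm. Lowering over the nose.

>>> jog_arm --pt "0 0 0 -0.5 -0.5 30 50" --pt "0 0 0 -0.5 -0.5 45 50" --pt "0 0 0 -0.5 -0.5 55 50" --pt "0 0 0 -0.5 -0.5 60 50" --pt "0 0 0 -0.5 -0.5 60 50"

```text
t: 8.6
eef_pos: [0.5597, 0.1546, 0.0944]
tool_rot: [-0.0, 0.943, 0.332, 0.0]
contact_force: [0.1, 0.8, -4.8]
gripper_width: 0.655
grasp_force: 88.3
```

>>> jog_arm --pt "0 0 0 0 0 5 50" --pt "0 0 0 0 0 9 50" --pt "0 0 0 0 0 12 50" --pt "0 0 0 0 0 15 50" --pt "0 0 0 0 0 15 50"

```text
t: 9.22
eef_pos: [0.5593, 0.1544, 0.079]
tool_rot: [0.0, 0.943, 0.332, -0.0]
contact_force: [-0.2, 0.2, -4.9]
gripper_width: 0.654
grasp_force: 88.3
```

TCP is at .079, so the hub's underside is at about .055, below the key tops with no extra force. The keys have entered. Continuing home.

>>> jog_arm --pt "0 0 0 0 0 7 50" --pt "0 0 0 0 0 13 50" --pt "0 0 0 0 0 19 50" --pt "0 0 0 0 0 23 50" --pt "0 0 0 0 0 25 50" --pt "0 0 0 0 0 27 50" --pt "0 0 0 0 0 27 50"

```text
t: 10.1
eef_pos: [0.5594, 0.1545, 0.0539]
tool_rot: [0.0, 0.943, 0.332, -0.0]
contact_force: [-6.4, -1.5, 10.8]
gripper_width: 0.656
grasp_force: 90.1
```

Contact came exactly at the expected home height (.054). A slight extra push, then release and retreat straight up.

>>> jog_arm --pt "0 0 0 0 0 2 50" --pt "0 0 0 0 0 2 50" --pt "0 0 0 0 0 0 85" --pt "0 0 0 0 0 0 85" --pt "0 0 0 0 0 0 85" --pt "0 0 0 0 0 0 85"

```text
t: 10.85
eef_pos: [0.5595, 0.1545, 0.0521]
tool_rot: [-0.0, 0.943, 0.332, -0.0]
contact_force: [0.6, 0.2, -0.6]
gripper_width: 0.995
grasp_force: 0.0
```

>>> jog_arm --pt "0 0 0 0 0 -15 85" --pt "0 0 0 0 0 -50 85" --pt "0 0 0 0 0 -100 85" --pt "0 0 0 -40 20 -120 85" --pt "0 0 0 -80 60 -120 85" --pt "0 0 0 -80 60 -120 85" --pt "0 0 0 -80 60 -120 85"

```text
t: 11.72
eef_pos: [0.535, 0.058, 0.1731]
tool_rot: [-0.0, 0.943, 0.332, 0.001]
contact_force: [0.2, -0.1, 0.5]
gripper_width: 0.996
grasp_force: 0.0
```

```bash
python3 - <<'E'
from h import *
p=wrist();o=p["o"];print(o["t"],np.round(o["eef_pos"],4),np.round(o["contact_force"],1))
a=ortho(p,.56,.153,.08,.05,390);s=bot.read_camera("side")["pixels"][120:270,150:350]
save(np.hstack([a,cv2.resize(s,(400,390))]),"w6.png")
E
```

```text
11.725 [0.535  0.058  0.1731] [ 0.2 -0.1  0.5]
```

View pics/w6.png

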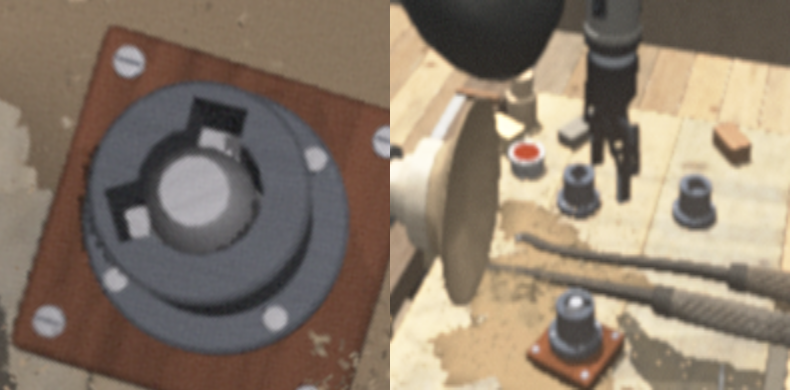

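The close view shows both keys seated in their keyways, the shaft nose just proud of the hub, and the flange down on the shoulder. The boss's apparent diameter (57.4 mm at the z = .08 plane) fits a hub that is home. The side view shows the other two hubs still standing and the gripper clear.

```bash
python3 -c "
from station import bot
print(bot.hand_in())"
```

```text
the job is handed in; nothing more can be done
None
```

Hub B (keyways 120° apart) is on the larger test shaft with both keys in its keyways, seated against the shoulder and released. The other two hubs still stand on the bench, I touched nothing else, and the job was handed in at about 12 s without a verdict shown.

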